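# Close the dry box and lock its quarter-turn latch

### The job

Swing the dry box's lid shut, then lock it with the quarter-turn latch on the lid: turn the crank clockwise until its cross bar lines up with the hidden slot inside, push it fully in, and turn it on clockwise against its stop so that it stays down by itself. Leave the vial, the tape roll and the petri dish beside the box where they are.

Things in the scene. Friction and masses are not known exactly. Their poses are not given: they have to be found in the camera images.
- dry_box: White open box, 180 (x) x 190 (y) x 70 mm high, fixed to the bench, with a grey receptacle post in its middle. Origin: centre of its underside; x points away from the robot, y to the robot's left, z up (the box stands turned by up to 0.25 rad).
- lid (a joint): Angle of the aluminium lid (184 x 194 x 10 mm), hinged on the box's +y wall; 0 = shut, grows as its free (-y) edge rises (rad, up to 1.3). The hinge is stiff (0.8 N m; about 5 N at the free edge), so the lid stays where it is left; push it down from its outer face near the free edge. The outer 50 mm along the free edge is bare.
- lid_hinge (a point): Point on the hinge axis, middle of the box's +y wall, at the lid's underside (70.5 mm above the bench). The axis runs along the box's x.
- lid_edge (a point): Middle of the lid's free edge, on its outer (upper) face, 190 mm from the hinge axis.
- latch_axis (a point): Point where the latch's axis leaves the lid's outer face (95 mm from the hinge); z is the lid's normal, the axis of the latch.
- latch_cup (a point): Centre of the inner floor of the finger cup at the end of the grey crank, 60 mm from the latch axis, 30 mm above the lid's face when the latch is out. The cup is round, 52 mm inside, 60 mm outside, 16 mm deep; closed fingertips fit in it, and can both press the latch in and carry the crank round. The crank's arm is 18 mm wide and 10 mm thick.
- latch_turn (a joint): Crank angle about the latch axis, 0 to 2.6 rad, growing clockwise seen from above; it turns easily and stays where left. Lid shut: at 0 it points nearly towards the robot (165 deg from the box's +x towards +y), passes +y, and at 2.6, the locked stop, lies 16 deg from +x. Two steel stop pins, 34 mm high, stand on the lid 27 mm from the axis.
- latch_depth (a joint): How far the latch is pushed in, 0 (out) to 0.022 m (fully in). A return spring (net 3 to 5 N) lifts it out when let go unless it is locked; locked and let go it stays at about 0.019. Lid shut: its cross bar meets the slotted plate at 0.006; after lining up it passes through, and only from 0.020 on is the bar clear below the plate and free to turn to the stop.
- slot_plate (a point): Middle of the top of the slotted plate, hidden in the post under a black membrane. It floats: pushed, it gives way 6 mm (1.5 N plus 1 N per mm), then is solid. The bar fits its slot (within 0.12 rad) at one unknown latch_turn between 0.6 and 1.6. Turn with the bar pressed lightly on it (depth 0.008 to 0.010): at the slot the push back falls and the crank turns no farther; then push in.
- vial: Capped glass vial, 27 mm wide, 62 mm high, loose, on the bench beside the box's -y wall. Origin: centre of its underside.
- tape_roll: White roll of tape lying flat, 92 mm across, 25 mm high, loose, beside the box's +y wall. Origin: centre of its underside.
- petri_dish: Petri dish, 88 mm across, 16 mm high, loose, on the bench beyond the box's -y wall. Origin: centre of its underside.

How it is judged:
On the way, in this order (a step that is already met when the one before it is completed fails the run):
1. the lid is shut (value of joint lid below 0.03 rad), for 0.2 s.
2. the latch is pushed in through its slot, with the lid shut (value of joint latch_depth above 0.018 m and value of joint lid below 0.03 rad), for 0.1 s.
At the end, for the whole second after the job is handed in: The lid is shut (under 0.03 rad), the latch stays in by itself (depth over 16 mm) and its crank stands at the locked stop (over 2.4 rad of 2.6) (value of joint lid below 0.03 rad and value of joint latch_depth above 0.016 m and value of joint latch_turn above 2.4 rad); the robot touches nothing.
It fails at once if the vial is knocked aside (moved more than 25 mm) or lifted (distance of vial from where it was at the start of the episode above 0.025 m).
It fails at once if the tape roll is knocked aside (moved more than 25 mm) or lifted (distance of tape_roll from where it was at the start of the episode above 0.025 m).
It fails at once if the petri dish is knocked aside (moved more than 25 mm) or lifted (distance of petri_dish from where it was at the start of the episode above 0.025 m).
It also fails if it takes over 54 s, if anything falls off the work surface, if the arm or the gripper's body presses on something with over 40 N, if the wrist force passes 120 N, or if a joint passes its speed limit or range.

### The arm

A 6-joint arm with a two-finger parallel gripper is mounted at the origin on a cart in front of the work surface, level with it; the furniture and walls round the work are solid. World frame = base frame: x ahead of the robot, y to its left, z up, the work surface at z = 0. Lengths are in m, angles in rad, forces in N, time in s.
With the tool pointing down it reaches from about 0.35 to 0.775 m from the base axis. Payload 7.3 kg.
Tool frame: the origin (TCP) lies at the centre of the arm's flange, where the gripper is bolted on; the fingertips stand 178 mm ahead of it and the grasp point (between the pads) lies 159 mm ahead of it; z points along the fingers, y is the line along which they close (so a half turn about z gives the same grasp; the last joint's range is limited). The gripper opens to 92 mm and grips with 3 to 60 N. Pads are 19 mm wide; open, the fingers measure 130 mm over their backs; the gripper's body (75 mm by 190 mm) begins 47 mm behind the grasp point.
Start: joints at [0.989, 0.342, 1.524, -0, 1.275, -0.146], TCP at [0.222, 0.476, 0.405] pointing down, gripper open.
Joint ranges: [-2.53, 2.53], [-0.77, 2.02], [0.04, 2.7], [-1, 4.14], [0.28, 2.66], [-3.11, 3.11]. Speed limits (rad/s): [2.57, 2.57, 3.14, 3.14, 3.14, 3.14].

### API

Orientations are given as [roll, pitch, yaw] about the fixed x, y, z axes, in that order (R = Rz(yaw) Ry(pitch) Rx(roll)).
In Python, from cell import robot gives the robot as it stands.
- The arm moves only by the shell command python3 -m pendant 'ROWS' [OPENING] [FORCE]. ROWS is a JSON list of rows, 1 to 8 of them, each written [[dx, dy, dz], [rx, ry, rz]]: dx, dy, dz in m, then a rotation vector rx, ry, rz in rad; each row shifts and turns the commanded pose from where the row before left it, along the tool's axes as they then stand; what a row does not reach is not made up. A row lasts 1/12 s, in which the tool goes at most 0.0417 m and 0.125 rad, less where a joint would pass 70% of its speed; a pose out of reach is approached as far as the arm can. OPENING is the finger opening in m, set as the command begins (- or left out keeps the last). The fingers move at their own pace and stop on an object; FORCE is the grip in N (left out, the last holds). Time passes only in rows, so rows that do not move let the fingers close. It prints the time, the measured TCP pose, the force, the opening and the grip force at its end. Input that does not fit is refused with a message, and nothing moves.
- robot.observe(): the state, without advancing time (a new reading comes with each control period).
- robot.read_camera(name): name is "side" or "top"; returns a dict with "image" (480x640x3 uint8, red, green, blue), "fx", "fy", "cx", "cy" (pixels), "pose" (4x4, takes a point from camera to world coordinates). Camera axes: x right, y down, z forward; pixel columns grow to the right and rows downward; lengths in m; the calibration is good to about 2 mm. A picture is of the moment at which its call begins. There is no depth.
- robot.hand_in(): hands the job in; it is judged then, once.
The state is a dict: "time": time; "qpos": joint angles; "qvel": joint speeds; "joint_efforts": joint torques, N m; "tool_pos": TCP position; "tool_rot": TCP orientation; "contact_force": force on the tool from outside, world axes, zero at the start; "torque": the same for the moment, N m; "opening": finger opening in m; "grip_force": force on a finger pad.
Only numpy, scipy, OpenCV 4.12 (cv2) and the standard library are available. Lean on these libraries where they do the work, as an engineer would, in place of code of your own. Each camera call takes 0.05 s, during which the arm holds its last target. There are 200 camera calls.

## Working session

There is one attempt and no reset: what is moved stays moved. The work goes in short steps, Python scripts to look and compute and a shell command to move; the robot and the scene stay as the last step left them, time stands still between calls to the robot, and variables do not carry over. Pictures are saved under pics/ and viewed, at most 10 in all, crops included, and the job is handed in when it is done.

```bash
mkdir -p pics; ls
python3 - <<'E'
from cell import robot
import cv2,numpy as np
for n in("side","top"):
    c=robot.read_camera(n);cv2.imwrite(f"pics/{n}0.png",c["image"][:,:,::-1]);print(n,c["fx"],c["fy"],c["cx"],c["cy"],np.round(c["pose"],4).tolist())
s=robot.observe();print(s)
E
```

```text
pics
side 497.91454400319765 497.91454400319765 318.1561669679522 241.07724419473408 [[0.8953, -0.2733, 0.3517, 0.1955], [-0.4454, -0.5411, 0.7133, -0.6951], [-0.0047, -0.7953, -0.6062, 0.6785], [0.0, 0.0, 0.0, 1.0]]
top 624.5640260683556 624.5640260683556 319.0427781465454 243.90189188704974 [[0.0388, -0.9746, 0.2208, 0.2702], [-0.9992, -0.0386, 0.0052, -0.0244], [0.0035, -0.2208, -0.9753, 1.2738], [0.0, 0.0, 0.0, 1.0]]
{'time': 0.1, 'qpos': array([ 9.88986432e-01,  3.42631270e-01,  1.52491328e+00, -3.22773166e-05,
        1.27539748e+00, -1.46035358e-01]), 'qvel': array([-9.62472941e-05,  1.52683950e-04, -3.18417027e-03,  1.36407870e-03,
       -2.78479305e-05, -4.09201939e-05]), 'joint_efforts': array([ 1.41261360e-03, -4.32003093e+01, -2.44696891e+01,  7.18679396e-02,
        5.25223883e-02, -7.74030696e-05]), 'tool_pos': array([0.22154207, 0.47583207, 0.40412847]), 'tool_rot': array([-3.14025315e+00, -1.65818154e-04,  2.70582742e+00]), 'contact_force': array([-0.70624299, -0.16652219, -0.24995079]), 'torque': array([-0.06007292,  0.03286668, -0.00230921]), 'grip_force': 0.0, 'opening': 0.09159581032088628}
```

View pics/side0.png

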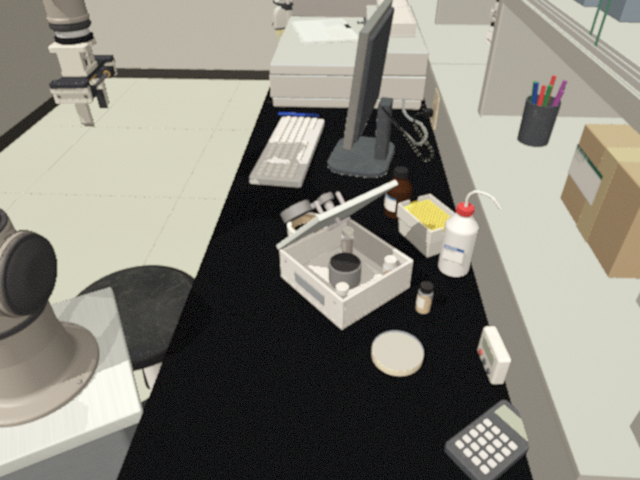

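View pics/top0.png

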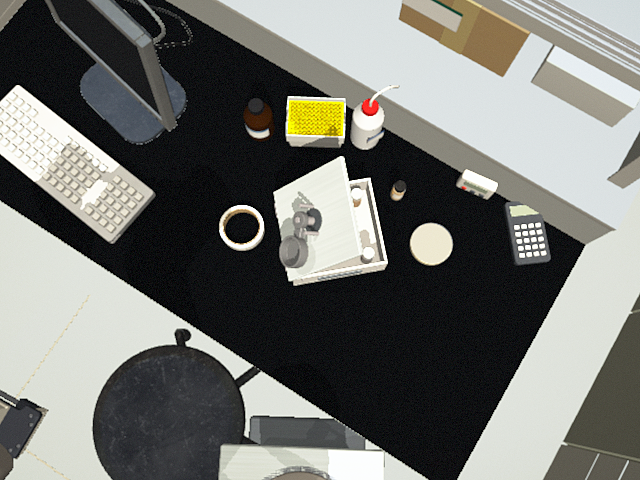

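Side: box about (345,265), lid hinged on far-left wall, free edge from (283,245) to (395,185). Top: lid outline (275,190),(343,160),(362,262),(287,280); cup at (293,250); vial (398,190); dish (431,244); tape (242,228). Zooming in to get the corners.

Run:
```python
import cv2
t=cv2.imread("pics/top0.png")[140:300,215:415];cv2.imwrite("pics/t1.png",cv2.resize(t,None,fx=4,fy=3.75,interpolation=cv2.INTER_CUBIC)[:600])
t=cv2.imread("pics/side0.png")[165:325,265:435];cv2.imwrite("pics/s1.png",cv2.resize(t,(638,600),interpolation=cv2.INTER_CUBIC))
```

```text
(no output)
```

View pics/t1.png

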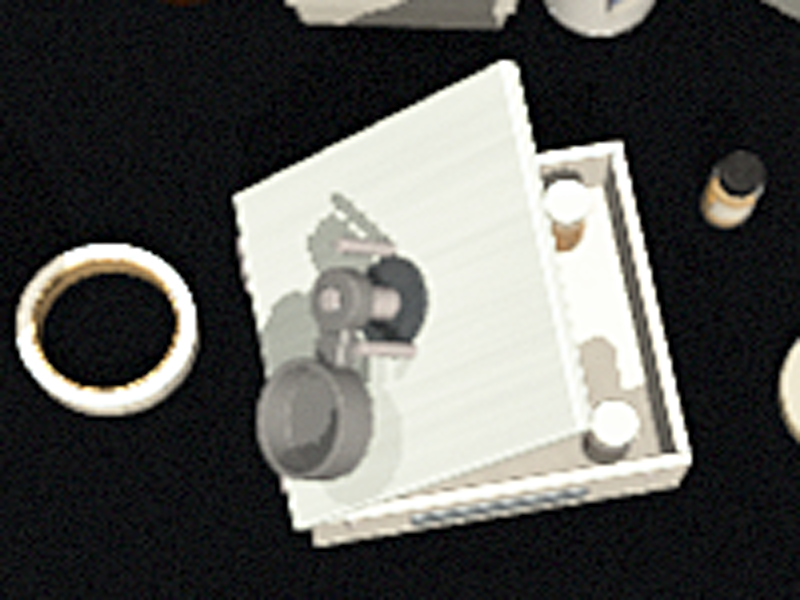

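View pics/s1.png

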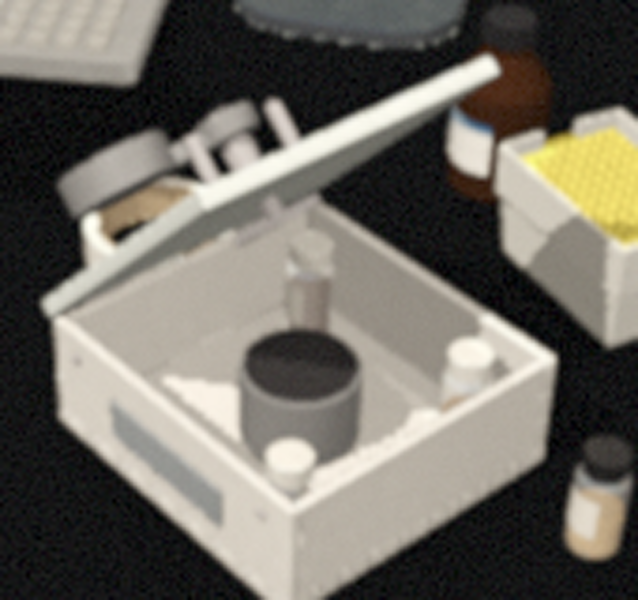

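Crops show rim corners (top crop: +x−y (622,143), −x−y (690,462); side crop: −x−y (293,512), +x−y (553,357), −x+y (57,318)), lid free edge corners (top (505,62),(580,432); side (488,58),(200,192)), cup rim centre (top (315,415)).

```bash
cat > h.py <<'E'
import numpy as np
C={"side":(497.9145,318.156,241.077,np.array([[0.8953,-0.2733,0.3517,0.1955],[-0.4454,-0.5411,0.7133,-0.6951],[-0.0047,-0.7953,-0.6062,0.6785]])),
"top":(624.564,319.043,243.902,np.array([[0.0388,-0.9746,0.2208,0.2702],[-0.9992,-0.0386,0.0052,-0.0244],[0.0035,-0.2208,-0.9753,1.2738]]))}
def ray(n,u,v):
    f,cx,cy,P=C[n];d=P[:,:3]@[(u-cx)/f,(v-cy)/f,1];return P[:,3],d/np.linalg.norm(d)
def plane(n,u,v,z):
    o,d=ray(n,u,v);return o+d*(z-o[2])/d[2]
def tri(a,b):
    A=np.zeros((3,3));r=np.zeros(3)
    for n,p in(("top",a),("side",b)):
        o,d=ray(n,*p);M=np.eye(3)-np.outer(d,d);A+=M;r+=M@o
    x=np.linalg.solve(A,r);o,d=ray("top",*a);return x,np.linalg.norm((np.eye(3)-np.outer(d,d))@(x-o))
def proj(n,p):
    f,cx,cy,P=C[n];q=P[:,:3].T@(np.asarray(p)-P[:,3]);return f*q[:2]/q[2]+[cx,cy]
T=lambda u,v:(215+u/4,140+v/3.75)
S=lambda u,v:(265+u/3.753,165+v/3.75)
E
python3 - <<'E'
from h import *
np.set_printoptions(precision=4,suppress=True)
a,b=plane("top",*T(622,143),.07),plane("top",*T(690,462),.07)
c,d,e=[plane("side",*S(*p),.07) for p in((293,512),(553,357),(57,318))]
print("rim top +x-y,-x-y",a,b,"side -x-y,+x-y,-x+y",c,d,e)
for p,q in((a,b),(d,c)):print("yaw",np.arctan2(*(p-q)[[1,0]]),np.linalg.norm(p-q))
print("yaw",np.arctan2(*(e-c)[[1,0]])-np.pi/2,np.linalg.norm(e-c))
print(tri(T(505,62),S(488,58)),tri(T(580,432),S(200,192)))
print("vial",plane("top",*T(742,172),.062),"tape",plane("top",*T(108,328),.025),"dish",plane("top",431,244,.016))
E
```

```text
rim top +x-y,-x-y [ 0.6833 -0.1168  0.07  ] [ 0.5092 -0.1538  0.07  ] side -x-y,+x-y,-x+y [ 0.51   -0.1538  0.07  ] [ 0.6827 -0.1146  0.07  ] [0.4691 0.0293 0.07  ]
yaw 0.20927750502883397 0.17797036648696252
yaw 0.22318694186828472 0.17716025541636857
yaw 0.21978424328321622 0.18761999956429815
(array([ 0.6705, -0.0519,  0.2167]), np.float64(0.0010934817392509754)) (array([ 0.4932, -0.0906,  0.2159]), np.float64(0.000777309394557456))
vial [ 0.672  -0.1787  0.062 ] tape [0.5813 0.1423 0.025 ] dish [ 0.5639 -0.2488  0.016 ]
```

```bash
python3 -m pendant '[[[-0.034,-0.0205,-0.004],[0,0,0]],[[-0.034,-0.0205,-0.004],[0,0,0]],[[-0.034,-0.0205,-0.004],[0,0,0]],[[-0.034,-0.0205,-0.004],[0,0,0]],[[-0.034,-0.0205,-0.004],[0,0,0]],[[-0.034,-0.0205,-0.004],[0,0,0]],[[-0.034,-0.0205,-0.004],[0,0,0]],[[-0.034,-0.0205,-0.004],[0,0,0]]]' 0 20
python3 -m pendant '[[[-0.034,-0.0205,0],[0,0,0]],[[-0.034,-0.0205,0],[0,0,0]],[[-0.034,-0.0205,0],[0,0,0]],[[-0.034,-0.0205,0],[0,0,0]],[[-0.034,-0.0205,0],[0,0,0]],[[-0.034,-0.0205,0],[0,0,0]],[[-0.034,-0.0205,0],[0,0,0]],[[-0.034,-0.0205,0],[0,0,0]]]'
python3 -m pendant '[[[0,0,0],[0,0,0.115]],[[0,0,0],[0,0,0.115]],[[0,0,0],[0,0,0.115]],[[0,0,0],[0,0,0.115]],[[0,0,0],[0,0,0.115]],[[0,0,0],[0,0,0.115]],[[0,0,0],[0,0,0.115]],[[0,0,0],[0,0,0.115]]]'
cat >> h.py <<'E'
YAW=0.215;ex=np.array([np.cos(YAW),np.sin(YAW),0]);ey=np.array([-ex[1],ex[0],0]);B=np.array([.5765,-.0425,0])
def st():
    from cell import robot
    s=robot.observe();t=s["tool_pos"];f=s["contact_force"];tip=t-[0,0,.178]
    print("t%.2f tip box"%s["time"],np.round([(tip-B)@ex,(tip-B)@ey,tip[2]],4),"rpy",np.round(s["tool_rot"],3),"F box",np.round([f@ex,f@ey,f[2]],2))
    return s
E
python3 -c "
from h import *;st()"
```

```text
time: 0.77
tool_pos: [0.3995, 0.2106, 0.4368]
tool_rot: [-3.142, -0.0, 2.706]
contact_force: [1.3, 1.5, -0.0]
opening: 0.0432
grip_force: 0.0
time: 1.43
tool_pos: [0.577, -0.0529, 0.4363]
tool_rot: [3.142, -0.001, 2.706]
contact_force: [0.4, 0.5, 0.1]
opening: 0.0006
grip_force: 0.0
time: 2.1
tool_pos: [0.5763, -0.0511, 0.4362]
tool_rot: [-3.141, -0.001, 1.78]
contact_force: [0.5, -1.0, 0.9]
opening: 0.0004
grip_force: 0.0
t2.10 tip box [-0.0021 -0.0083  0.2582] rpy [-3.141e+00 -1.000e-03  1.780e+00] F box [ 0.25 -1.1   0.93]
```

```bash
python3 -m pendant '[[[0,0,0.02],[0,0,0]],[[-0.002,0.002,0.02],[0,0,0]],[[0,0,0.01],[0,0,0]],[[0,0,0],[0,0,0]]]'
python3 -m pendant '[[[-0.013,0,0.0137],[0,0,0]],[[-0.013,0,0.0137],[0,0,0]],[[-0.01,0,0.015],[0,0,0]],[[-0.009,0,0.015],[0,0,0]],[[0,0,0],[0,0,0]]]'
python3 -m pendant '[[[-0.0062,0,0.0167],[0,0,0]],[[-0.0062,0,0.0167],[0,0,0]],[[-0.003,0,0.0117],[0,0,0]],[[0,0,0],[0,0,0]]]'
python3 - <<'E'
from h import *;st()
from cell import robot;import cv2
a=robot.read_camera("side")["image"];cv2.imwrite("pics/s2.png",cv2.resize(a[120:340,230:470],(640,587),interpolation=cv2.INTER_CUBIC)[:,:,::-1])
E
```

```text
time: 2.43
tool_pos: [0.5783, -0.0524, 0.3842]
tool_rot: [-3.137, -0.002, 1.786]
contact_force: [0.1, 0.1, 0.8]
opening: 0.0008
grip_force: 0.0
time: 2.85
tool_pos: [0.5881, -0.0976, 0.3274]
tool_rot: [-3.138, -0.002, 1.785]
contact_force: [-0.4, -0.9, -0.7]
opening: 0.0005
grip_force: 0.0
time: 3.18
tool_pos: [0.5914, -0.1118, 0.283]
tool_rot: [-3.14, -0.001, 1.785]
contact_force: [-0.5, 0.8, 0.7]
opening: 0.0003
grip_force: 0.0
t3.18 tip box [-0.0002 -0.0709  0.105 ] rpy [-3.140e+00 -1.000e-03  1.785e+00] F box [-0.36  0.93  0.67]
```

View pics/s2.png

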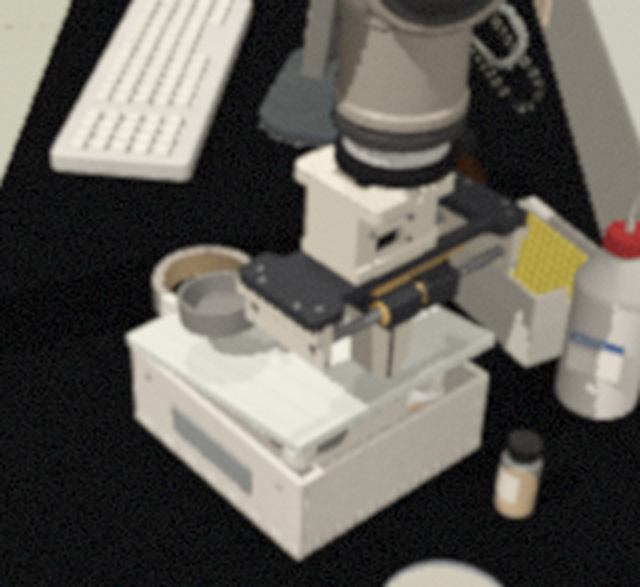

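The picture shows the lid nearly shut (free edge about 25 mm above the rim, corner at (300,440)), the fingers on the bare strip and the cup at (218,303) clear. I'll press on down.

```bash
python3 -m pendant '[[[-0.001,0,0.012],[0,0,0]],[[0,0,0.01],[0,0,0]],[[0,0,0.003],[0,0,0]],[[0,0,0],[0,0,0]]]'
python3 -m pendant '[[[0,0,0.003],[0,0,0]],[[0,0,0.002],[0,0,0]],[[0,0,0],[0,0,0]]]'; python3 -c "
from h import *;st()"
```

```text
time: 3.57
tool_pos: [0.5918, -0.1123, 0.2591]
tool_rot: [-3.141, -0.001, 1.786]
contact_force: [0.3, -0.2, 0.7]
opening: 0.0006
grip_force: 0.0
time: 3.82
tool_pos: [0.5916, -0.1121, 0.2585]
tool_rot: [3.14, 0.001, 1.786]
contact_force: [-9.0, 3.3, 26.4]
opening: 0.0006
grip_force: 13.1
t3.82 tip box [-0.0001 -0.0713  0.0805] rpy [3.140e+00 1.000e-03 1.786e+00] F box [-8.1   5.15 26.39]
```

```bash
python3 -m pendant '[[[0,0,0],[0,0,0]],[[0,0,0],[0,0,0]],[[0,0,0],[0,0,0]],[[0,0,-0.03],[0,0,0]],[[0,0,-0.03],[0,0,0]],[[-0.03,0.02,-0.03],[0,0,0]],[[-0.03,0.02,0],[0,0,0]],[[0,0,0],[0,0,0]]]'
python3 - <<'E'
from h import *;st()
from cell import robot;import cv2
for n in("side","top"):
    a=robot.read_camera(n)["image"];cv2.imwrite(f"pics/{n}3.png",a[:,:,::-1])
s=cv2.imread("pics/side3.png")[180:320,250:410];t=cv2.imread("pics/top3.png")[170:310,240:400]
cv2.imwrite("pics/st3.png",np.hstack([cv2.resize(i,(400,350),interpolation=cv2.INTER_CUBIC) for i in(s,t)]))
E
```

```text
time: 4.48
tool_pos: [0.6434, -0.1633, 0.343]
tool_rot: [3.136, 0.005, 1.784]
contact_force: [-1.2, 0.5, -2.0]
opening: 0.0002
grip_force: 0.0
t4.48 tip box [ 0.0396 -0.1322  0.165 ] rpy [3.136 0.005 1.784] F box [-1.08  0.75 -1.96]
```

View pics/st3.png

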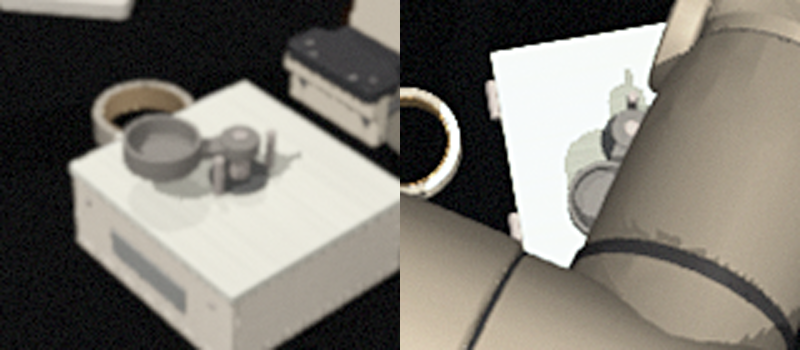

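The lid is shut, seen in the side half of the picture: cup rim centred at crop (162,139), hub top (241,135), lid corners (235,298), (75,165), (245,81).

Run:
```python
from h import *
np.set_printoptions(precision=4,suppress=True)
g=lambda u,v:(250+u/2.5,180+v/2.5)
for n,p,z in(("cup",(162,139),.1265),("c-x-y",(235,298),.0805),("c-x+y",(75,165),.0805),("c+x+y",(245,81),.0805)):
    w=plane("side",*g(*p),z)-B;print(n,w@ex,w@ey)
```

```text
cup -0.054336607345072424 0.02695641053334478
c-x-y -0.09105443559795577 -0.09925658097330105
c-x+y -0.09026371149704063 0.09186632239940525
c+x+y 0.09066330780961256 0.0958111377764473
```

```bash
python3 -m pendant '[[[0.032,-0.019,0],[0,0,0]],[[0.032,-0.019,0],[0,0,0]],[[0.031,-0.019,0],[0,0,0]],[[0.031,-0.019,0],[0,0,0]],[[0.031,-0.019,0],[0,0,0]],[[0,0,0.01],[0,0,0]],[[0,0,0],[0,0,0]]]'
python3 - <<'E'
from h import *;st()
from cell import robot;import cv2
a=robot.read_camera("side")["image"];cv2.imwrite("pics/s4.png",cv2.resize(a[150:320,220:420],(640,544),interpolation=cv2.INTER_CUBIC)[:,:,::-1])
E
```

```text
time: 5.17
tool_pos: [0.5123, -0.0247, 0.3299]
tool_rot: [-3.139, -0.002, 1.789]
contact_force: [-0.2, -1.0, -0.0]
opening: 0.0
grip_force: 0.0
t5.17 tip box [-0.0589  0.031   0.1519] rpy [-3.139e+00 -2.000e-03  1.789e+00] F box [-0.37 -0.91 -0.  ]
```

View pics/s4.png

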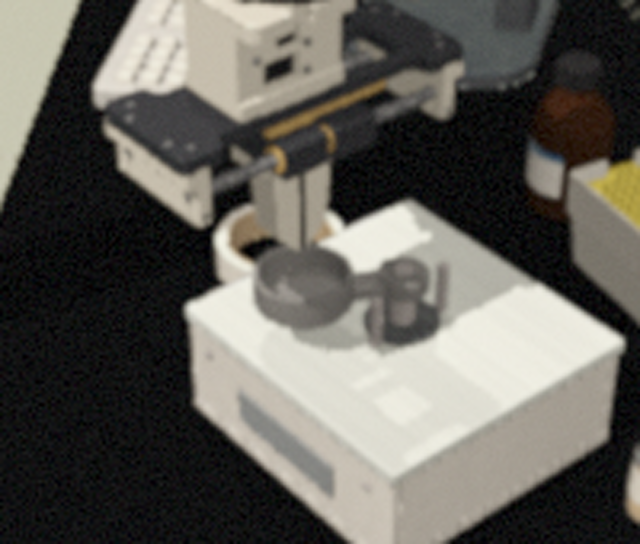

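The cup (rim centre about (303,276)) lies just below and in front of the fingertips (302,245). I'll shift 5 mm and enter it.

```bash
python3 -m pendant '[[[-0.005,0.004,0.01],[0,0,0]],[[0,0,0.009],[0,0,0]],[[0,0,0.006],[0,0,0]],[[0,0,0.006],[0,0,0]],[[0,0,0.006],[0,0,0]],[[0,0,0],[0,0,0]]]'
python3 -c "
from h import *;st()"
python3 -m pendant '[[[0,0,0.003],[0,0,0]],[[0,0,0.003],[0,0,0]],[[0,0,0],[0,0,0]]]'; python3 -c "
from h import *;st()"
```

```text
time: 5.72
tool_pos: [0.5192, -0.031, 0.2922]
tool_rot: [-3.139, -0.001, 1.785]
contact_force: [0.4, -0.9, -0.8]
opening: 0.0003
grip_force: 0.0
t5.72 tip box [-0.0535  0.0235  0.1142] rpy [-3.139e+00 -1.000e-03  1.785e+00] F box [ 0.2  -1.01 -0.77]
time: 5.97
tool_pos: [0.5195, -0.0308, 0.2878]
tool_rot: [3.141, 0.0, 1.786]
contact_force: [-1.5, -2.3, 2.5]
opening: 0.0008
grip_force: 1.5
t5.97 tip box [-0.0531  0.0236  0.1098] rpy [3.141 0.    1.786] F box [-1.93 -1.94  2.48]
```

```bash
python3 -m pendant '[[[0,0,0.003],[0,0,0]],[[0,0,0.003],[0,0,0]],[[0,0,0],[0,0,0]]]'; python3 -c "
from h import *;st()"
python3 -m pendant '[[[0,0,0.002],[0,0,0]],[[0,0,0],[0,0,0]],[[0,0,0],[0,0,0]]]'; python3 -c "
from h import *;st()"
```

```text
time: 6.22
tool_pos: [0.5195, -0.0308, 0.2818]
tool_rot: [3.141, 0.0, 1.786]
contact_force: [-0.8, -0.3, 3.9]
opening: 0.0004
grip_force: 2.3
t6.22 tip box [-0.0532  0.0236  0.1038] rpy [3.141 0.    1.786] F box [-0.87 -0.14  3.93]
time: 6.47
tool_pos: [0.5195, -0.0308, 0.2803]
tool_rot: [3.141, 0.0, 1.786]
contact_force: [-2.7, -0.1, 5.5]
opening: 0.0006
grip_force: 3.1
t6.47 tip box [-0.0532  0.0236  0.1023] rpy [3.141 0.    1.786] F box [-2.69  0.47  5.54]
```

```bash
python3 -m pendant '[[[0.0046,0.0025,0.0007],[0,0,0]],[[0.0046,0.0026,0],[0,0,0]],[[0,0,0],[0,0,0]]]' >/dev/null; python3 -c "
from h import *;st()"
python3 -m pendant '[[[0.0041,0.0032,0],[0,0,0]],[[0.004,0.0033,0],[0,0,0]],[[0,0,0],[0,0,0]]]'>/dev/null; python3 -c "
from h import *;st()"
python3 -m pendant '[[[0.0034,0.0039,0],[0,0,0]],[[0.0034,0.004,0],[0,0,0]],[[0,0,0],[0,0,0]]]'>/dev/null; python3 -c "
from h import *;st()"
```

```text
t6.72 tip box [-0.0478  0.0332  0.1018] rpy [3.141 0.    1.786] F box [-1.9   0.73  6.9 ]
t6.97 tip box [-0.0412  0.0414  0.1015] rpy [3.141 0.    1.786] F box [-0.86  0.92  3.53]
t7.22 tip box [-0.0332  0.0483  0.1012] rpy [ 3.141 -0.     1.786] F box [-0.67  0.58  4.64]
```

```bash
for i in 1 2 3; do python3 -m pendant '[[[0,0,0],[0,0,0]]]'>/dev/null; python3 -c "
from h import *;st()"; done
python3 -m pendant '[[[0.0028,0.0045,0.0005],[0,0,0]],[[0.0027,0.0045,0.0003],[0,0,0]],[[0,0,0],[0,0,0]]]'>/dev/null; python3 -c "
from h import *;st()"
python3 - <<'E'
from cell import robot;import cv2
a=robot.read_camera("side")["image"];cv2.imwrite("pics/s5.png",cv2.resize(a[150:320,220:420],(640,544),interpolation=cv2.INTER_CUBIC)[:,:,::-1])
E
```

```text
t7.30 tip box [-0.0334  0.048   0.1012] rpy [ 3.141 -0.     1.786] F box [0.6  0.96 3.8 ]
t7.38 tip box [-0.0336  0.0479  0.1011] rpy [ 3.141 -0.     1.786] F box [0.54 0.38 4.66]
t7.47 tip box [-0.0337  0.0478  0.1012] rpy [ 3.141 -0.     1.786] F box [-0.01  1.97  4.04]
t7.72 tip box [-0.0242  0.0534  0.1004] rpy [-3.141  0.     1.786] F box [-1.91 -0.98  4.63]
```

View pics/s5.png

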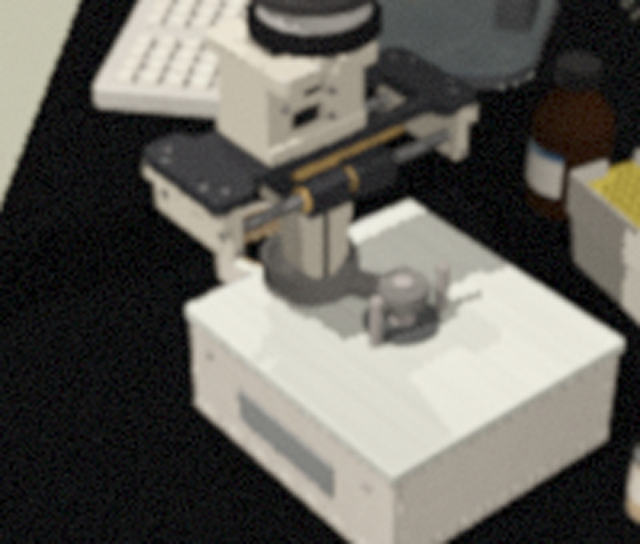

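Run:
```python
from h import *
for v in(255,262,270):
    w=plane("side",220+310/3.2,150+v/3.2,.117)-B;x,y=w@ex,w@ey;print(v,x,y,np.hypot(x,y),np.pi*165/180-np.arctan2(y,x))
```

```text
255 -0.03157725499601527 0.049344615575506956 0.05858339457028702 0.7397311782300635
262 -0.036007014131510015 0.0438054906775492 0.056704727141285244 0.6209995501093868
270 -0.04100594281558735 0.03755465637931028 0.055604312440343064 0.47969548646254934
```

The crank is at about 0.75 rad (cup centre near (310,256)), trailing the fingers by the cup's slack. I'll continue in small steps, watching the side force.

```bash
python3 -m pendant '[[[0.0021,0.0048,0],[0,0,0]],[[0,0,0],[0,0,0]],[[0,0,0],[0,0,0]]]'>/dev/null; python3 -c "
from h import *;st()"
python3 -m pendant '[[[0.0017,0.005,0],[0,0,0]],[[0,0,0],[0,0,0]],[[0,0,0],[0,0,0]]]'>/dev/null; python3 -c "
from h import *;st()"
```

```text
t8.02 tip box [-0.0202  0.0552  0.1001] rpy [-3.139  0.     1.786] F box [-4.19 -1.92  5.64]
t8.27 tip box [-0.0166  0.0564  0.0993] rpy [-3.134e+00  1.000e-03  1.786e+00] F box [-11.4   -5.74   6.76]
```

The side force jumped to 11 N, so the crank is held at the slot. I'll relieve it a little and push in.

```bash
python3 -m pendant '[[[-0.0017,-0.005,0],[0,0,0]],[[0,0,0.003],[0,0,0]],[[0,0,0.003],[0,0,0]],[[0,0,0],[0,0,0]]]'>/dev/null; python3 -c "
from h import *;st()"
python3 -m pendant '[[[0,0,0.003],[0,0,0]],[[0,0,0.002],[0,0,0]],[[0,0,0],[0,0,0]]]'>/dev/null; python3 -c "
from h import *;st()"
```

```text
t8.60 tip box [-0.0205  0.0554  0.0939] rpy [-3.139 -0.     1.786] F box [-6.1   0.09  8.91]
t8.85 tip box [-0.0204  0.0557  0.0896] rpy [-3.139 -0.     1.786] F box [-7.08  1.76 11.48]
```

```bash
python3 -m pendant '[[[0,0,0.002],[0,0,0]],[[0,0,0.002],[0,0,0]],[[0,0,0],[0,0,0]]]'>/dev/null; python3 -c "
from h import *;st()"
```

```text
t9.10 tip box [-0.0202  0.0561  0.0866] rpy [-3.141e+00 -1.000e-03  1.786e+00] F box [-8.21  3.53 19.23]
```

```bash
python3 -m pendant '[[[0.0014,0.005,0],[0,0,0]],[[0.0013,0.0051,0],[0,0,0]],[[0,0,0],[0,0,0]]]'>/dev/null; python3 -c "
from h import *;st()"
python3 -m pendant '[[[0.0005,0.0052,0],[0,0,0]],[[0.0004,0.0052,0],[0,0,0]],[[0,0,0],[0,0,0]]]'>/dev/null; python3 -c "
from h import *;st()"
```

```text
t9.35 tip box [-0.0097  0.0588  0.0869] rpy [-3.141e+00 -1.000e-03  1.786e+00] F box [-2.28  5.42 16.7 ]
t9.60 tip box [0.0022 0.0592 0.0871] rpy [3.137e+00 1.000e-03 1.786e+00] F box [ 0.46  0.95 13.31]
```

Turning freely below the plate; carrying on.

```bash
python3 -m pendant '[[[-0.0004,0.0052,0.0005],[0,0,0]],[[-0.0005,0.0052,0],[0,0,0]],[[-0.0013,0.005,0],[0,0,0]],[[-0.0014,0.0051,0],[0,0,0]],[[0,0,0],[0,0,0]]]'>/dev/null; python3 -c "
from h import *;st()"
python3 -m pendant '[[[-0.0022,0.0048,0],[0,0,0]],[[-0.0022,0.0047,0],[0,0,0]],[[-0.003,0.0043,0],[0,0,0]],[[-0.003,0.0043,0],[0,0,0]],[[0,0,0],[0,0,0]]]'>/dev/null; python3 -c "
from h import *;st()"
```

```text
t10.02 tip box [0.0227 0.0548 0.0868] rpy [3.137e+00 2.000e-03 1.786e+00] F box [-0.38 -1.22 12.96]
t10.43 tip box [0.0403 0.044  0.0866] rpy [3.138e+00 2.000e-03 1.785e+00] F box [-2.57 -1.7  13.39]
```

```bash
python3 -m pendant '[[[-0.0037,0.0037,0],[0,0,0]],[[-0.0037,0.0037,0],[0,0,0]],[[-0.0043,0.003,0],[0,0,0]],[[-0.0043,0.003,0],[0,0,0]],[[0,0,0],[0,0,0]]]'>/dev/null; python3 -c "
from h import *;st()"
python3 -m pendant '[[[-0.0047,0.0022,0],[0,0,0]],[[-0.0048,0.0022,0],[0,0,0]],[[-0.005,0.0013,0],[0,0,0]],[[0,0,0],[0,0,0]]]'>/dev/null; python3 -c "
from h import *;st()"
```

```text
t10.85 tip box [0.0535 0.0281 0.0865] rpy [3.139e+00 2.000e-03 1.785e+00] F box [-2.29 -1.47 12.5 ]
t11.18 tip box [0.0592 0.0137 0.0866] rpy [3.138e+00 1.000e-03 1.785e+00] F box [-1.62 -0.42 12.11]
```

```bash
python3 -m pendant '[[[-0.005,0.0008,0],[0,0,0]],[[-0.005,0.0003,0],[0,0,0]],[[0,0,0],[0,0,0]]]'>/dev/null; python3 -c "
from h import *;st()"
python3 -m pendant '[[[-0.004,0,0],[0,0,0]],[[0,0,0],[0,0,0]],[[0,0,0],[0,0,0]]]'>/dev/null; python3 -c "
from h import *;st()"
```

```text
t11.43 tip box [0.0602 0.006  0.0864] rpy [ 3.139 -0.004  1.785] F box [-0.33 11.08 14.12]
t11.68 tip box [0.0603 0.0038 0.0864] rpy [ 3.139 -0.006  1.786] F box [-0.27 14.98 15.53]
```

```bash
python3 -m pendant '[[[0.006,0,0],[0,0,0]],[[0.001,0,-0.004],[0,0,0]],[[0.002,0,-0.006],[0,0,0]],[[0,0,-0.01],[0,0,0]],[[0,0,-0.02],[0,0,0]],[[0,0,-0.03],[0,0,0]],[[0,0,0],[0,0,0]]]'
python3 -m pendant '[[[-0.03,0,-0.02],[0,0,0]],[[-0.03,0,-0.02],[0,0,0]],[[-0.03,0,-0.02],[0,0,0]],[[-0.03,0,0],[0,0,0]],[[-0.03,0,0],[0,0,0]],[[0,0,0],[0,0,0]]]'
python3 - <<'E'
from h import *;st()
from cell import robot;import cv2
a=robot.read_camera("side")["image"];cv2.imwrite("pics/s6.png",cv2.resize(a[150:330,220:460],(800,600),interpolation=cv2.INTER_CUBIC)[:,:,::-1])
E
```

```text
time: 12.27
tool_pos: [0.6338, -0.0208, 0.3387]
tool_rot: [3.133, 0.003, 1.786]
contact_force: [0.9, -0.9, 1.2]
opening: 0.0002
grip_force: 0.0
time: 12.77
tool_pos: [0.6647, -0.1729, 0.3924]
tool_rot: [3.141, 0.003, 1.78]
contact_force: [-0.1, 0.5, -0.8]
opening: 0.0004
grip_force: 0.0
t12.77 tip box [ 0.0584 -0.1462  0.2144] rpy [3.141e+00 3.000e-03 1.780e+00] F box [-0.01  0.56 -0.76]
```

View pics/s6.png

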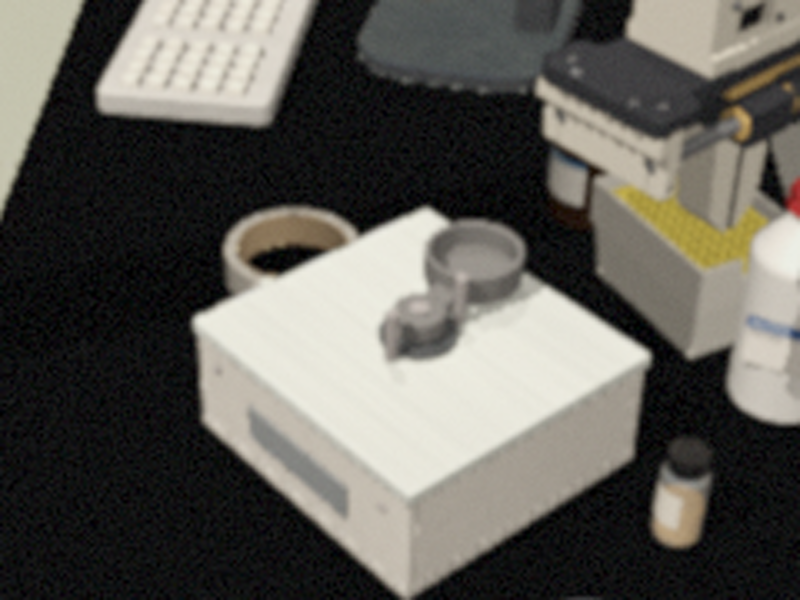

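The lid is shut and the latch is down, with the pins standing proud of the crank. The cup rim is centred at about (475,251); checking its angle, and handing in if it's good.

Run:
```python
from h import *
from cell import robot
ok=[]
for z in(.1075,.1265):
    w=plane("side",220+475/3.333,150+251/3.333,z)-B;x,y=w@ex,w@ey;t=np.pi*165/180-np.arctan2(y,x);print(z,x,y,np.hypot(x,y),t);ok.append(t)
if ok[0]>2.47: print(robot.hand_in())
```

```text
0.1075 0.05553835659575512 0.014244321630338631 0.05733593770111194 2.6287277758343284
0.1265 0.03667155975607821 -0.004740163798445323 0.03697664733016917 3.008340445219337
the job is handed in; nothing more can be done
None
```

The lid is shut and the latch is pushed in and turned to its stop, staying down by itself in the last picture (crank measured at about 2.6 rad); the arm kept clear of the vial, tape roll and petri dish, and I handed the job in at about 13 s, with no verdict returned.

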